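Lay out a guitar pedal board

TASK

Lay out the pedal board: put the narrow tuner pedal on the place beside the jack box, the three-knob pedal on the middle place, and the power supply on the place beside the mains inlet. Stand the riser over the power supply with its feet on the board, and set the two-switch pedal on top of the riser. Everything stands centred on its place, upright and square to the board, and nothing gets tipped over on the way.

Things in the scene. Friction and masses are not known exactly. Their poses are not given: they have to be found in the camera images.
- tuner_mid (a point): Tuner pedal: narrow grey metal box, 94 long (x) x 42 wide (y) x 32 mm high, dark display window and one footswitch on top, no knobs; top parts reach 45 mm. Loose, upright on the bench. Point: middle of the box, 16 mm above its underside. x points to its rear, y to its left, z up. Socket nuts stand 3 mm proud of both sides 35 mm behind the middle: grip across the width at the middle.
- drive_mid (a point): Three-knob pedal: grey metal box 112 long (x) x 60 wide (y) x 34 mm high, three black knobs and one footswitch; top parts reach 47 mm. Loose, upright on the bench. Point: middle of the box, 17 mm above its underside. x points to its rear, y to its left, z up. Socket nuts stand 3 mm proud of both sides 35 mm behind the middle: grip across the width at the middle.
- echo_mid (a point): Two-switch pedal: grey metal box 118 long (x) x 62 wide (y) x 38 mm high, four black knobs and two footswitches; top parts reach 51 mm. Loose, upright on the bench. Point: middle of the box, 19 mm above its underside. x points to its rear, y to its left, z up. Socket nuts stand 3 mm proud of both sides 35 mm behind the middle: grip across the width at the middle.
- supply_mid (a point): Power supply: low grey plastic brick 84 long (x) x 42 wide (y) x 26 mm high, dark cooling slits across its top, no switch or knob. Loose, on the bench. Point: its middle, 13 mm above its underside. x points to its rear, y to its left, z up.
- riser_mid (a point): Riser: small table of folded steel, 112 long (x) x 64 wide (y) x 44 mm high, flat top with two slots and two dark patches. Its side walls (2 mm, y = +/-31 mm) reach down to 16 mm above the ground, then a foot near each corner; open front and back, 60 mm clear between the walls, 41 mm high inside. Loose; grip across the walls. Point: middle, 22 mm above its feet. x points to its rear, y to its left, z up.
- pad_left (a point): Left place on the plywood pedal board (fixed, two rails, 490 long (y) x 140 mm (x)): the left pair of dark hook-tape patches, 50 x 66 mm, one on each rail. Point: centre of the pair, over the 28 mm gap of the rails, level with the patches' top, 32 mm above the bench. Axes are the board's: x across the rails away from the robot, y along them to the left, z up. Places are 120 mm apart.
- pad_middle (a point): Middle place on the board: the middle pair of hook-tape patches; point and axes as for the left place.
- pad_right (a point): Right place on the board: the right pair of hook-tape patches; point and axes as for the left place.
- jack_box: Jack box: grey metal box 104 (x) x 42 (y) x 30 mm high, fixed on one end of the board (either end; the mains inlet is at the other), a row of three round jack sockets on top. Origin: centre of its underside, 95 mm along the board from the nearest place's centre; its top is 60 mm above the bench.
- mains_inlet: Mains inlet: grey plastic block 104 (x) x 42 (y) x 30 mm high, fixed on the other end of the board from the jack box, a black three-blade inlet and a black rocker switch on top. Origin: centre of its underside, 95 mm along the board from the nearest place's centre; its top is about 64 mm above the bench.
There are look-alikes about, which are no part of the job. Leave any brown look-alike of the part that bears tuner_mid alone.

How it is judged:
At the end, for the whole second after the job is handed in: Tuner on the place by the jack box, three-knob pedal on the middle one, supply and riser over it on the place by the inlet, all within 15 mm; two-switch pedal on the riser within 15 mm of its centre. All upright, at rest, released, standing at height to 5 mm, square to the board to 0.2 rad (((horizontal distance between jack_box and pad_left below 0.17 m and horizontal distance between tuner_mid and pad_left below 0.015 m and horizontal distance between each of supply_mid, riser_mid and pad_right below 0.015 m) or (horizontal distance between jack_box and pad_right below 0.17 m and horizontal distance between tuner_mid and pad_right below 0.015 m and horizontal distance between each of supply_mid, riser_mid and pad_left below 0.015 m)) and horizontal distance between drive_mid and pad_middle below 0.015 m and horizontal distance between echo_mid and riser_mid below 0.015 m and z of tuner_mid in the frame of pad_middle between 0.011 and 0.021 m and angle between the x axis of each of tuner_mid, drive_mid, supply_mid, riser_mid, echo_mid and the x axis of pad_middle, either way round below 0.2 rad and angle between each of tuner_mid, drive_mid, supply_mid, riser_mid, echo_mid's own z axis and vertical below 0.08 rad and z of drive_mid in the frame of pad_middle between 0.012 and 0.022 m and z of supply_mid in the frame of pad_middle between 0.008 and 0.018 m and z of riser_mid in the frame of pad_middle between 0.017 and 0.027 m and z of echo_mid in the frame of pad_middle between 0.058 and 0.068 m and linear speed of each of tuner, drive, echo, supply, riser below 0.01 m/s); the robot touches nothing.
It fails at once if a pedal, the supply or the riser is tipped over (angle between any of tuner_mid, drive_mid, echo_mid, supply_mid, riser_mid's own z axis and vertical above 0.8 rad).
It also fails if it takes over 125 s, if anything falls off the work surface, if the arm or the gripper's body presses on something with over 40 N, if the wrist force passes 120 N, or if a joint passes its speed limit or range.

ROBOT

A 6-joint arm with a two-finger parallel gripper is mounted at the origin on a cart in front of the work surface, level with it; the furniture and walls round the work are solid. World frame = base frame: x ahead of the robot, y to its left, z up, the work surface at z = 0. Lengths are in m, angles in rad, forces in N, time in s.
With the tool pointing down it reaches from about 0.3 to 0.875 m from the base axis. Payload 6.4 kg.
Tool frame: the origin (TCP) lies between the finger pads; the fingertips stand ctrl.tip_extent ahead of it and the grasp point (between the pads) is the TCP (ctrl.tip_extent is the distance from the TCP to the fingertips, in m); z points along the fingers, y is the line along which they close (so a half turn about z gives the same grasp; the last joint's range is limited). The gripper opens to 85 mm and grips with 20 to 120 N. Pads are 22 mm wide; open, the fingers measure 114 mm over their backs; the gripper's body (76 mm by 85 mm) begins 54 mm behind the grasp point. The pads swing forward as they close: fully open they stand 13 mm farther back than shut.
Start: joints at [1.048, 0.181, 1.607, -0, 1.354, -0.206], TCP at [0.179, 0.546, 0.216] pointing down, gripper open.
Joint ranges: [-2.99, 2.99], [-0.89, 2.07], [0.3, 2.58], [-1.14, 4.28], [0, 2.63], [-3.12, 3.12]. Speed limits (rad/s): [2.57, 2.57, 3.01, 3.14, 3.14, 3.14].

INTERFACE

Orientations are given as a unit quaternion [w, x, y, z].
In Python, from bench import ctrl gives the robot as it stands.
- The arm moves only by the tool send_rows, never from a script. Its arguments are lists of equal length, an entry for each row: "dr": the turn, a rotation vector about the tool's x, y, z in units of 6 degrees (1.0 is 6 degrees), a list of three; "xyz": the shift along the tool's x, y, z in cm, a list of three; "jaw": the opening in per cent of the stroke, from 0 (shut) to 100 (fully open). In form: {"dr": [[wx, wy, wz], ...], "xyz": [[dx, dy, dz], ...], "jaw": [jaw, ...]}. A call has exactly 8 rows; each row is the pose to reach, as a shift and turn from the pose commanded when the call began, along the tool's axes at that moment; what a row does not reach only later rows make up. A row lasts 1/8 s, in which the tool goes at most 62.5 mm and 10.7 degrees, less where a joint would pass 70% of its speed; a pose out of reach is approached as far as the arm can. A call with a gripper value outside its range is refused whole. The fingers move at their own pace and stop on an object; the grip force is fixed at half the most. Time passes only in rows, so rows that repeat a pose let the fingers close, or fill a call up. It gives the time, the measured TCP pose, the force, the opening and the grip force at its end, in the units of the state.
- ctrl.get_obs(): the state, without advancing time (a new reading comes with each control period).
- ctrl.camera(name): name is "side" or "top"; returns the picture (420x560x3 uint8, red, green, blue); there is no depth.
- ctrl.calibration(name): a dict with "camera_matrix" (3x3 intrinsics, pixels), "world_from_camera" (4x4, takes a point from camera to world coordinates). Camera axes: x right, y up, looking along -z (the intrinsics and any distortion apply to the point x, -y, -z); pixel columns grow to the right and rows downward; lengths in m; the calibration is good to about 2 mm. A picture is of the moment at which its call begins. calibration takes no time and is no camera call.
- ctrl.hand_in(): hands the job in; it is judged then, once.
The state is a dict: "time_s": time; "q": joint angles; "dq": joint speeds; "joint_efforts": joint torques, N m; "eef_pos": TCP position; "eef_rot": TCP orientation; "wrist_force": force on the tool from outside, world axes, zero at the start; "torque": the same for the moment, N m; "opening": opening from 0.0 (shut) to 1.0 (fully open); "grasp_force": force on a finger pad.
Only numpy, scipy, OpenCV 4.12 (cv2) and the standard library are available. Lean on these libraries where they do the work, as an engineer would, in place of code of your own. Each camera call takes 0.05 s, during which the arm holds its last target. There are 200 camera calls.

## Working session

There is one attempt and no reset: what is moved stays moved. The work goes in short steps, Python scripts to look and compute and a tool call to move; the robot and the scene stay as the last step left them, time stands still between calls to the robot, and variables do not carry over. Pictures are saved under pics/ and viewed, at most 14 in all, crops included, and the job is handed in when it is done.

Besides the shell and the picture viewer there is one more tool, called after "Call:" as a command line: name --argument value ..., lists and objects as JSON in quotes. send_rows: Moves the arm, as the interface text tells. Its arguments: {"type":"object","properties":{"dr":{"type":"array","items":{"type":"array","items":{"type":"number"}}},"xyz":{"type":"array","items":{"type":"array","items":{"type":"number"}}},"jaw":{"type":"array","items":{"type":"number"}}},"required":["dr","xyz","jaw"]}

```bash
ls; mkdir -p pics
python3 - <<'E'
from bench import ctrl
import cv2
for n in ("top","side"):
    im=ctrl.camera(n); cv2.imwrite(f"pics/{n}0.png",im[...,::-1])
    c=ctrl.calibration(n); print(n,c)
print(ctrl.get_obs(),ctrl.tip_extent)
E
```

```text
pics
top {'camera_matrix': array([[395.79422111,   0.        , 284.12358326],
       [  0.        , 395.79422111, 206.95999073],
       [  0.        ,   0.        ,   1.        ]]), 'world_from_camera': array([[ 0.02897342,  0.99246703, -0.1190367 ,  0.40845747],
       [-0.99949942,  0.03027872,  0.00917122, -0.19317224],
       [ 0.01270641,  0.11871139,  0.9928475 ,  1.35311283],
       [ 0.        ,  0.        ,  0.        ,  1.        ]])}
side {'camera_matrix': array([[503.44173525,   0.        , 276.24368247],
       [  0.        , 503.44173525, 202.09233436],
       [  0.        ,   0.        ,   1.        ]]), 'world_from_camera': array([[ 0.99916047,  0.0276334 , -0.03024492,  0.50144578],
       [-0.03984373,  0.48370649, -0.87432289, -1.96613267],
       [-0.00953086,  0.87479393,  0.48440142,  1.02311737],
       [ 0.        ,  0.        ,  0.        ,  1.        ]])}
{'time_s': 0.1, 'q': array([ 1.04770331e+00,  1.81456228e-01,  1.60790627e+00,  1.69436706e-05,
        1.35379462e+00, -2.06271876e-01]), 'dq': array([-0.00011227, -0.00111997, -0.00337179,  0.00212762,  0.00250102,
       -0.0022354 ]), 'joint_efforts': array([-1.81935047e-05, -4.45880735e+01, -3.52232730e+01, -3.15537454e-04,
        4.35317896e-03,  7.86433702e-06]), 'eef_pos': array([0.1788396 , 0.54593904, 0.21528101]), 'eef_rot': array([-2.86713177e-04,  1.57750639e-01,  9.87478670e-01, -7.27840835e-04]), 'wrist_force': array([ 1.01058699,  0.37000439, -0.54066749]), 'torque': array([ 0.00465754, -0.0230672 , -0.01309519]), 'grasp_force': 0.0, 'opening': 0.9960027619013462} 0.019
```

View pics/top0.png

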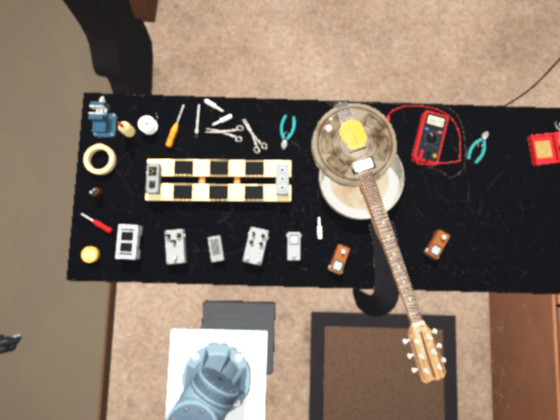

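View pics/side0.png

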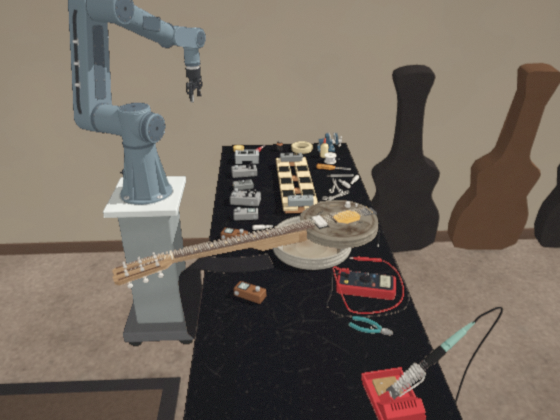

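Top: the board spans about (145–292, 158–202). The dark-socket block on its left end is probably the mains inlet, and the block on its right end probably the jack box. The row at v≈245 holds the riser (128), a knobbed pedal (175), the supply (215), another knobbed pedal (256) and the tuner (293). The brown look-alikes are further right. I'll enlarge it.

Run:
```python
import cv2,numpy as np
im=cv2.imread("pics/top0.png")
a=cv2.resize(im[150:210,140:300],None,fx=5,fy=5,interpolation=cv2.INTER_CUBIC)
b=cv2.resize(im[217:275,108:308],None,fx=4,fy=4,interpolation=cv2.INTER_CUBIC)
cv2.imwrite("pics/crop0.png",np.vstack([a,b]))
```

```text
(no output)
```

View pics/crop0.png

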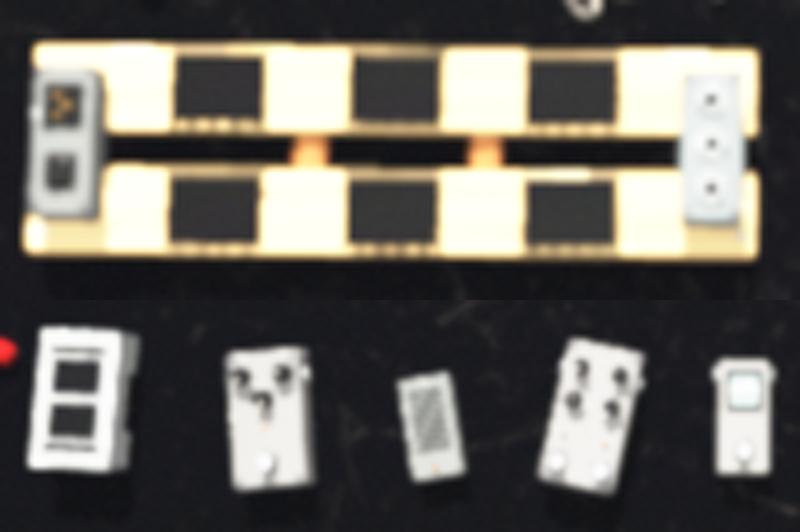

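```bash
cat > h.py <<'E'
import cv2,numpy as np
from scipy.optimize import minimize
from bench import ctrl
C={n:ctrl.calibration(n) for n in("top","side")}
def proj(n,P):
    c=C[n];T=np.linalg.inv(c["world_from_camera"]);p=np.c_[P,np.ones(len(P))]@T.T
    p=p[:,:3]*[1,-1,-1]; q=p@c["camera_matrix"].T; return q[:,:2]/q[:,2:]
def unproj(n,uv,z):
    c=C[n];W=c["world_from_camera"];uv=np.atleast_2d(np.array(uv,float))
    d=np.c_[uv,np.ones(len(uv))]@np.linalg.inv(c["camera_matrix"]).T*[1,-1,-1]@W[:3,:3].T
    o=W[:3,3]; return o+d*((z-o[2])/d[:,2])[:,None]
def box(x,y,a,L,W,z0,z1):
    R=np.array([[np.cos(a),-np.sin(a)],[np.sin(a),np.cos(a)]])
    p=np.array([[i*L/2,j*W/2] for i in(1,-1) for j in(1,-1)])@R.T+[x,y]
    return np.vstack([np.c_[p,[z]*4] for z in(z0,z1)])
def fit(im,n,uv,L,W,z0,z1,a0=0,thr=80,rad=30,S=6):
    g=cv2.cvtColor(im,cv2.COLOR_RGB2GRAY);u,v=map(int,uv)
    g=cv2.resize(g[v-rad:v+rad,u-rad:u+rad],None,fx=S,fy=S,interpolation=cv2.INTER_CUBIC)
    k,l,st,ct=cv2.connectedComponentsWithStats((g>thr).astype(np.uint8))
    i=1+np.argmax(st[1:,4]);m=(l==i).astype(np.uint8)
    cs,_=cv2.findContours(m,cv2.RETR_EXTERNAL,cv2.CHAIN_APPROX_NONE);m[:]=0
    cv2.fillConvexPoly(m,cv2.convexHull(max(cs,key=cv2.contourArea)),1)
    def cost(p):
        q=((proj(n,box(p[0],p[1],p[2],L,W,z0,z1))-[u-rad,v-rad])+.5)*S-.5
        r=np.zeros_like(m);cv2.fillConvexPoly(r,cv2.convexHull(np.round(q*16).astype(np.int32)),1,shift=4)
        return 1-(r&m).sum()/(r|m).sum()
    p0=unproj(n,[uv],z1)[0]
    r=min((minimize(cost,[p0[0],p0[1],a],method="Nelder-Mead",options=dict(initial_simplex=[[p0[0],p0[1],a],[p0[0]+.01,p0[1],a],[p0[0],p0[1]+.01,a],[p0[0],p0[1],a+.15]],maxiter=200)) for a in(a0,a0-.2,a0+.2)),key=lambda r:r.fun)
    return r.x,r.fun
D=dict(riser=(.112,.064,.0,.044),drive=(.112,.060,0,.034),supply=(.084,.042,0,.026),echo=(.118,.062,0,.038),tuner=(.094,.042,0,.032))
E
python3 - <<'E'
from h import *
im=cv2.imread("pics/top0.png")[...,::-1].copy()
U=dict(riser=(128,242),drive=(175,246),supply=(215,249),echo=(256,246),tuner=(293,246))
for k in D:
    x,f=fit(im,"top",U[k],*D[k],rad=20 if k!="riser" else 22); print(k,x.round(4),np.degrees(x[2]).round(1),"1-iou",round(f,3))
P=[[(176,57),(263,58),(261,124),(174,120),(172,178),(261,180),(257,245),(169,243)],
[(354,57),(440,57),(437,123),(353,122),(350,178),(437,178),(436,245),(348,243)],
[(529,58),(615,58),(615,122),(529,124),(527,178),(615,178),(615,245),(527,245)]]
c=[]
for p in P:
    w=unproj("top",(np.array(p)+.5)/5-.5+[140,150],.032); c.append(w.mean(0)); print(w.mean(0).round(4))
c=np.array(c);print(np.linalg.norm(np.diff(c,axis=0),axis=1)); d=c[0]-c[2];print("board yaw deg",np.degrees(np.arctan2(-d[0],d[1])))
E
```

```text
riser [ 0.4367  0.3122 -0.0164] -0.9 1-iou 0.1
drive [0.4259 0.156  0.1068] 6.1 1-iou 0.072
supply [0.4231 0.0214 0.2131] 12.2 1-iou 0.098
echo [ 0.4359 -0.113  -0.2141] -12.3 1-iou 0.129
tuner [ 0.4384 -0.2402  0.0302] 1.7 1-iou 0.194
[0.6493 0.1391 0.032 ]
[0.6532 0.0193 0.032 ]
[ 0.6565 -0.1004  0.032 ]
[0.11986417 0.11972458]
board yaw deg 1.737107942285981
```

```bash
cat > g.py <<'E'
import sys
from h import *
from scipy.spatial.transform import Rotation as R
def plan(*ts):
    "for each target x,y,z,yawdeg: shift/turn from the current measured pose"
    o=ctrl.get_obs();q=o["eef_rot"];Rc=R.from_quat(np.r_[q[1:],q[0]])
    print("t",round(o["time_s"],2),"pos",o["eef_pos"].round(4),"open",round(o["opening"],3),"gf",round(o["grasp_force"],1),"F",o["wrist_force"].round(1))
    for x,y,z,a in ts:
        a=np.radians(a);ty=np.array([-np.sin(a),np.cos(a),0]);tz=np.array([0,0,-1.]);
        Rd=R.from_matrix(np.c_[np.cross(ty,tz),ty,tz])
        print("dr",(np.degrees((Rc.inv()*Rd).as_rotvec())/6).round(2),"xyz",(Rc.inv().apply(np.array([x,y,z])-o["eef_pos"])*100).round(2))
if __name__=="__main__":
    plan(*[tuple(map(float,s.split(","))) for s in sys.argv[1:]])
E
python3 g.py .4231,.0214,.13,11
python3 - <<'E'
from h import *
T=dict(riser=[(42,327),(125,333),(113,471),(28,469)])
for k,p in T.items(): 
    w=unproj("top",(np.array(p)+.5-[0,300])/4-.5+[108,217],D[k][3]);print(k,w.round(3),w.mean(0).round(4))
E
```

```text
t 0.1 pos [0.1788 0.5459 0.2153] open 0.996 gf 0.0 F [ 1.   0.4 -0.5]
dr [-0.01 -0.01 -4.86] xyz [-39.56 -42.22   8.58]
riser [[0.494 0.34  0.044]
 [0.491 0.272 0.044]
 [0.378 0.273 0.044]
 [0.378 0.343 0.044]] [0.4355 0.307  0.044 ]
```

Call:
send_rows --dr '[[0, 0, -0.6], [0, 0, -1.2], [0, 0, -1.8], [0, 0, -2.4], [0, 0, -3], [0, 0, -3.6], [0, 0, -4.2], [0, 0, -4.86]]' --xyz '[[-4, -4.2, 1], [-8, -8.4, 2], [-12, -12.7, 3], [-16, -17, 4], [-20, -21.3, 5], [-24, -25.6, 6], [-28, -29.9, 6], [-32, -34.2, 6]]' --jaw '[100, 100, 100, 100, 100, 100, 100, 100]'

```text
time_s: 1.1
eef_pos: [0.3769, 0.12, 0.156]
eef_rot: [0.0, -0.097, 0.995, 0.0]
wrist_force: [0.8, -0.3, 0.3]
opening: 0.998
grasp_force: 0.0
```

```bash
python3 g.py .4231,.0214,.10,11
```

```text
t 1.1 pos [0.3769 0.12   0.156 ] open 0.998 gf 0.0 F [ 0.8 -0.3  0.3]
dr [0.   0.   0.02] xyz [ -2.63 -10.56   5.6 ]
```

Call:
send_rows --dr '[[0, 0, 0], [0, 0, 0], [0, 0, 0], [0, 0, 0], [0, 0, 0], [0, 0, 0], [0, 0, 0], [0, 0, 0]]' --xyz '[[-1.3, -5.3, 2], [-2.63, -10.5, 4.5], [-2.63, -10.5, 7.5], [-2.63, -10.5, 10], [-2.63, -10.5, 12], [-2.63, -10.5, 13.4], [-2.63, -10.5, 13.4], [-2.63, -10.5, 13.4]]' --jaw '[100, 100, 100, 100, 100, 100, 10, 10]'

```text
time_s: 2.1
eef_pos: [0.4231, 0.0237, 0.0227]
eef_rot: [0.0, -0.096, 0.995, -0.0]
wrist_force: [0.3, -0.7, 0.1]
opening: 0.603
grasp_force: 0.0
```

Call:
send_rows --dr '[[0, 0, 0], [0, 0, 0], [0, 0, 0], [0, 0, 0], [0, 0, 0], [0, 0, 0], [0, 0, 0], [0, 0, 0]]' --xyz '[[0, 0, 0], [0, 0, 0], [0, 0, 0], [0, 0, 0], [0, 0, 0], [0, 0, -1], [0, 0, -3], [0, 0, -5]]' --jaw '[10, 10, 10, 10, 10, 10, 10, 10]'

```text
time_s: 3.1
eef_pos: [0.4225, 0.0237, 0.0731]
eef_rot: [0.0, -0.096, 0.995, -0.0]
wrist_force: [0.2, 0.3, 0.4]
opening: 0.1
grasp_force: 0.0
```

```bash
python3 g.py .6493,.1391,.12,1.7 .6493,.1391,.056,1.7
python3 - <<'E'
from h import *
for n in("top","side"):
    im=ctrl.camera(n)[...,::-1]; cv2.imwrite(f"pics/{n}1.png",im)
a=cv2.imread("pics/top1.png")[150:280,100:310];b=cv2.imread("pics/side1.png")[130:270,200:400]
cv2.imwrite("pics/c1.png",np.hstack([cv2.resize(a,(420,260),interpolation=2),cv2.resize(b,(371,260),interpolation=2)]))
E
```

```text
t 3.1 pos [0.4225 0.0237 0.0731] open 0.1 gf 0.0 F [0.2 0.3 0.4]
dr [-0.    0.    1.55] xyz [-24.46   7.    -4.69]
dr [-0.    0.    1.55] xyz [-24.46   7.     1.71]
```

View pics/c1.png

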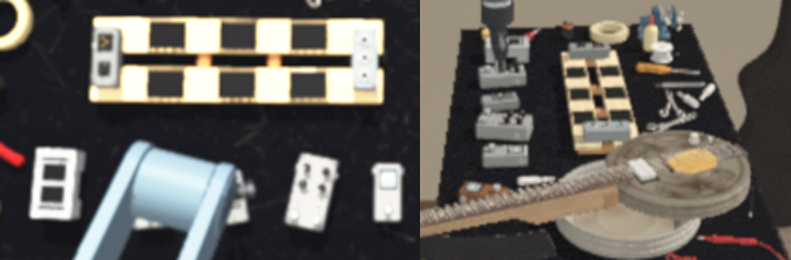

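Run:
```python
from h import *
p=ctrl.get_obs()["eef_pos"]
for n in C: print(n,proj(n,[p,p-[0,0,.019]]).round(1), "supply",proj(n,[[.4231,.0214,.013]]).round(1))
# objects from side picture, tops
for k,uv in dict(tuner=(246,210),echo=(245,196),supply=(243,183),drive=(244,170)).items(): print(k,unproj("side",[uv],D[k][3])[0].round(3))
a=cv2.imread("pics/side1.png")[130:220,215:345];cv2.imwrite("pics/c2.png",cv2.resize(a,(780,540),interpolation=2))
```

```text
top [[211.7 247.3]
 [212.7 247.4]] supply [[215.4 248. ]]
side [[242.5 172.2]
 [242.7 176.1]] supply [[242.8 185. ]]
tuner [ 0.441 -0.235  0.032]
echo [ 0.436 -0.129  0.038]
supply [0.425 0.015 0.026]
drive [0.428 0.131 0.034]
```

View pics/c2.png

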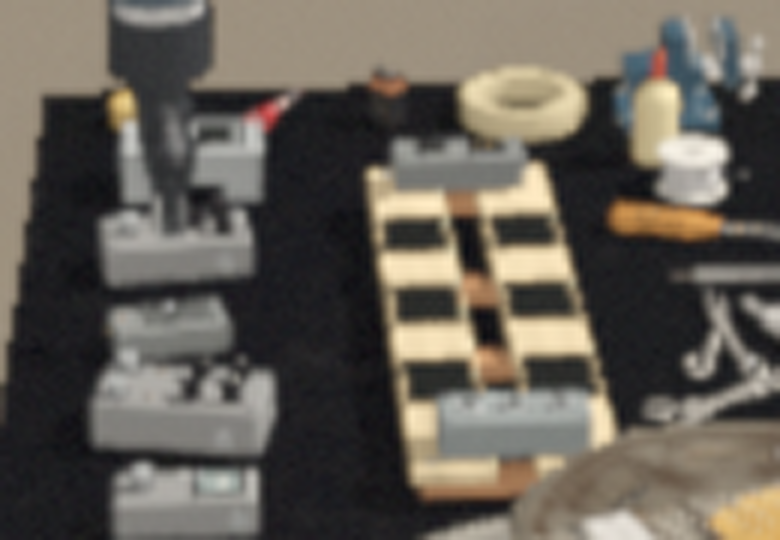

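Call:
send_rows --dr '[[0, 0, 0], [0, 0, 0], [0, 0, 0], [0, 0, 0], [0, 0, 0], [0, 0, 0], [0, 0, 0], [0, 0, 0]]' --xyz '[[0, 3, -4], [0, 8, -6], [0, 13, -6], [0, 18, -6], [0, 23, -6], [0, 28, -6], [0, 28, -6], [0, 28, -6]]' --jaw '[50, 50, 50, 50, 50, 50, 50, 50]'

```text
time_s: 4.2
eef_pos: [0.3686, 0.2982, 0.1315]
eef_rot: [-0.0, -0.096, 0.995, -0.0]
wrist_force: [0.5, -0.3, 0.0]
opening: 0.504
grasp_force: 0.0
```

Run:
```python
from h import *
im={n:ctrl.camera(n) for n in C}
for n in C: cv2.imwrite(f"pics/{n}2.png",im[n][...,::-1])
p=ctrl.get_obs()["eef_pos"];print(p)
for n in C: print(n,proj(n,[p,p-[0,0,.019]]).round(1))
a=im["top"][215:275,100:310,::-1];b=im["side"][110:200,200:330,::-1]
cv2.imwrite("pics/c3.png",np.vstack([cv2.resize(a,(630,180),interpolation=2),cv2.resize(b,(630,420),interpolation=2)]))
x,f=fit(im["top"],"top",(215,249),*D["supply"],rad=18);print(x,f)
```

```text
[0.36911192 0.29750986 0.13171637]
top [[117.4 262.6]
 [119.8 262.5]]
side [[231.5 136.9]
 [231.7 140.7]]
[0.42228809 0.02141458 0.22655612] 0.10386067981535874
```

View pics/c3.png

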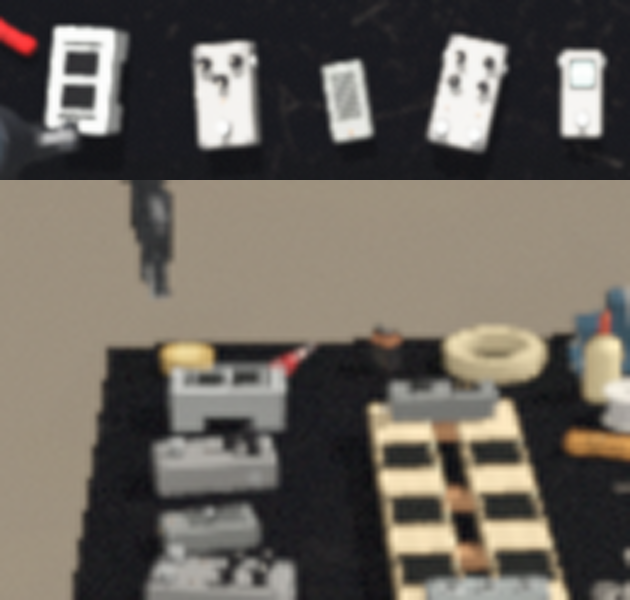

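Run:
```python
from h import *
s=lambda x,y:(200+x/4.846,110+(y-180)/4.667)
print("riser top ctr pred",proj("side",[[.4355,.307,.044]]),"seen",s(227,380))
print("supply top pred",proj("side",[[.4231,.0214,.026]]),"seen",s(210,522))
print("pads pred",proj("side",[[.6493,.1391,.032],[.6532,.0193,.032]]),"seen",s(440,453),s(452,507))
# tip triangulation for range of z
for z in(.08,.10,.112,.13,.15): print(z,unproj("top",[(125,260)],z)[0].round(3),unproj("side",[(232,134.5)],z)[0].round(3))
```

```text
riser top ctr pred [[246.13049203 152.72926572]] seen (246.84275691291788, 152.85408185129634)
supply top pred [[242.66381409 182.3608812 ]] seen (243.3347090383822, 183.28047996571672)
pads pred [[292.11323023 168.45116218]
 [294.82655754 179.97934939]] seen (290.7965332232769, 168.49582172701952) (293.2728023111845, 180.0664238268695)
0.08 [0.376 0.295 0.08 ] [0.363 0.462 0.08 ]
0.1 [0.377 0.287 0.1  ] [0.366 0.411 0.1  ]
0.112 [0.377 0.283 0.112] [0.367 0.38  0.112]
0.13 [0.378 0.276 0.13 ] [0.37  0.334 0.13 ]
0.15 [0.378 0.268 0.15 ] [0.373 0.282 0.15 ]
```

Run:
```python
from h import *
o=[.1788,.5459,.2153]
print(proj("side",[o,[.1788,.5459,.1963]]), proj("top",[o]))
a=cv2.imread("pics/side0.png")[60:120,160:220];b=cv2.imread("pics/side2.png")[100:160,200:260]
c=cv2.imread("pics/top2.png")[235:275,95:135]
f=lambda i:cv2.resize(i,(260,260),interpolation=cv2.INTER_NEAREST)
cv2.imwrite("pics/c4.png",np.hstack([f(a),f(b),f(c)]))
```

```text
[[195.24302416 104.54399914]
 [195.56642582 108.12546685]] [[  9.6244831  330.01654632]]
```

View pics/c4.png

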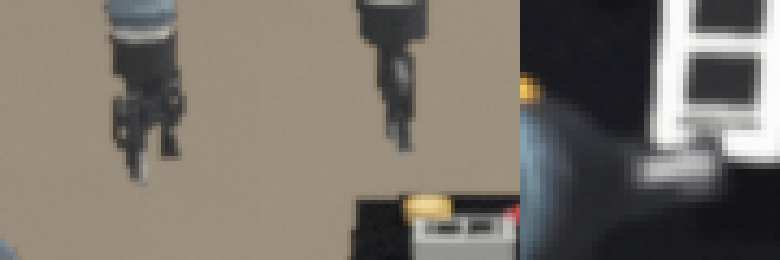

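The z reading disagrees with both cameras: the fingertips are about 33 mm higher than the TCP reading implies, which explains the missed grasp. x and y agree. I'll go back to the supply and lower carefully, watching force.

```bash
python3 g.py .4227,.0214,.04,12 .4227,.0214,.0,12
```

```text
t 4.3 pos [0.3691 0.2975 0.1317] open 0.502 gf 0.0 F [0.3 0.4 0. ]
dr [-0.   -0.01 -0.18] xyz [ -0.03 -28.12   9.18]
dr [-0.   -0.01 -0.18] xyz [ -0.03 -28.12  13.18]
```

Call:
send_rows --dr '[[0, 0, 0], [0, 0, -0.1], [0, 0, -0.18], [0, 0, -0.18], [0, 0, -0.18], [0, 0, -0.18], [0, 0, -0.18], [0, 0, -0.18]]' --xyz '[[0, -5, 0], [0, -11, 0], [0, -17, 0], [0, -23, 1], [0, -28.1, 4], [0, -28.1, 8], [0, -28.1, 11], [0, -28.1, 11]]' --jaw '[100, 100, 100, 100, 100, 100, 100, 100]'

```text
time_s: 5.3
eef_pos: [0.4203, 0.0219, 0.0203]
eef_rot: [-0.003, -0.104, 0.995, 0.001]
wrist_force: [-0.8, -0.0, 1.0]
opening: 1.001
grasp_force: 0.0
```

Call:
send_rows --dr '[[0, 0, 0], [0, 0, 0], [0, 0, 0], [0, 0, 0], [0, 0, 0], [0, 0, 0], [0, 0, 0], [0, 0, 0]]' --xyz '[[0, 0, 0.3], [0, 0, 0.6], [0, 0, 0.9], [0, 0, 1.2], [0, 0, 1.5], [0, 0, 1.8], [0, 0, 2.0], [0, 0, 2.0]]' --jaw '[100, 100, 100, 100, 100, 100, 100, 100]'

```text
time_s: 6.3
eef_pos: [0.4225, 0.0228, 0.0019]
eef_rot: [-0.0, -0.105, 0.994, 0.0]
wrist_force: [-0.0, 0.1, -0.4]
opening: 0.998
grasp_force: 0.0
```

Run:
```python
from h import *
from g import plan
plan()
im=ctrl.camera("side");cv2.imwrite("pics/side3.png",im[...,::-1])
p=ctrl.get_obs()["eef_pos"];print(proj("side",[p]))
cv2.imwrite("pics/c5.png",cv2.resize(im[140:210,215:305,::-1],None,fx=6,fy=6,interpolation=2))
```

```text
t 6.3 pos [0.4225 0.0228 0.0019] open 0.998 gf 0.0 F [-0.   0.1 -0.4]
[[242.7974805  187.06919238]]
```

View pics/c5.png

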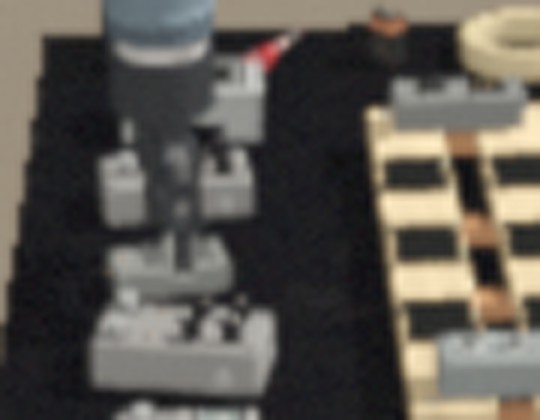

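Call:
send_rows --dr '[[0, 0, 0], [0, 0, 0], [0, 0, 0], [0, 0, 0], [0, 0, 0], [0, 0, 0], [0, 0, 0], [0, 0, 0]]' --xyz '[[0, 0, 0.4], [0, 0, 0.8], [0, 0, 1.2], [0, 0, 1.6], [0, 0, 2.0], [0, 0, 2.1], [0, 0, 2.2], [0, 0, 2.2]]' --jaw '[100, 100, 100, 100, 100, 80, 60, 40]'

```text
time_s: 7.35
eef_pos: [0.4263, 0.0218, -0.0169]
eef_rot: [0.003, -0.105, 0.994, -0.001]
wrist_force: [-3.6, -0.4, 29.1]
opening: 0.479
grasp_force: 71.2
```

Call:
send_rows --dr '[[0, 0, 0], [0, 0, 0], [0, 0, 0], [0, 0, 0], [0, 0, 0], [0, 0, 0], [0, 0, 0], [0, 0, 0]]' --xyz '[[0, 0, 0], [0, 0, 0], [0, 0, 0], [0, 0, 0], [0, 0, 0], [0, 0, 0], [0, 0, 0], [0, 0, 0]]' --jaw '[40, 30, 20, 20, 20, 20, 20, 20]'

```text
time_s: 8.35
eef_pos: [0.4264, 0.0218, -0.0168]
eef_rot: [0.003, -0.106, 0.994, -0.001]
wrist_force: [-4.3, -0.0, 29.1]
opening: 0.483
grasp_force: 70.9
```

```bash
python3 g.py
```

```text
t 8.35 pos [ 0.4264  0.0218 -0.0168] open 0.483 gf 70.9 F [-4.3 -0.  29.1]
```

```bash
python3 g.py .6493,.1391,.07,1.74 .6493,.1391,.017,1.74
```

```text
t 8.35 pos [ 0.4264  0.0218 -0.0168] open 0.483 gf 70.9 F [-4.3 -0.  29.1]
dr [-0.02  0.06  1.73] xyz [-24.31   6.76  -8.57]
dr [-0.02  0.06  1.73] xyz [-24.28   6.78  -3.27]
```

Call:
send_rows --dr '[[0, 0, 0], [0, 0, 0], [0, 0, 0.2], [0, 0, 0.5], [0, 0, 0.9], [0, 0, 1.3], [0, 0, 1.6], [0, 0, 1.72]]' --xyz '[[0, 0, -2], [-1, 0.3, -5], [-4, 1.1, -8], [-8, 2.2, -10], [-13, 3.6, -10], [-18, 5, -10], [-22.5, 6.2, -10], [-24.6, 6.8, -9]]' --jaw '[20, 20, 20, 20, 20, 20, 20, 20]'

```text
time_s: 9.35
eef_pos: [0.6513, 0.142, 0.0703]
eef_rot: [0.001, -0.016, 1.0, 0.0]
wrist_force: [0.3, -1.0, -2.8]
opening: 0.478
grasp_force: 62.3
```

Run:
```python
from h import *
from g import plan
plan((.6493,.1391,.017,1.74))
for n in C: cv2.imwrite(f"pics/{n}4.png",ctrl.camera(n)[...,::-1])
```

```text
t 9.35 pos [0.6513 0.142  0.0703] open 0.478 gf 62.3 F [ 0.3 -1.  -2.8]
dr [0.   0.02 0.01] xyz [ 0.22 -0.28  5.32]
```

Call:
send_rows --dr '[[0, 0, 0], [0, 0, 0], [0, 0, 0], [0, 0, 0], [0, 0, 0], [0, 0, 0], [0, 0, 0], [0, 0, 0]]' --xyz '[[0.1, -0.2, 1.2], [0.1, -0.2, 2.4], [0.1, -0.2, 3.5], [0.1, -0.2, 4.3], [0.1, -0.2, 4.8], [0.1, -0.2, 5.1], [0.1, -0.2, 5.3], [0.1, -0.2, 5.3]]' --jaw '[20, 20, 20, 20, 20, 20, 20, 20]'

```text
time_s: 10.45
eef_pos: [0.6482, 0.1387, 0.0172]
eef_rot: [0.0, -0.015, 1.0, -0.0]
wrist_force: [-0.4, 0.2, -2.7]
opening: 0.48
grasp_force: 62.3
```

```bash
python3 g.py .6493,.1391,.015,1.74
```

```text
t 10.45 pos [0.6482 0.1387 0.0172] open 0.48 gf 62.3 F [-0.4  0.2 -2.7]
dr [-0.    0.    0.01] xyz [-0.11  0.04  0.22]
```

Call:
send_rows --dr '[[0, 0, 0], [0, 0, 0], [0, 0, 0], [0, 0, 0], [0, 0, 0], [0, 0, 0], [0, 0, 0], [0, 0, 0]]' --xyz '[[-0.1, 0, 0.15], [-0.1, 0, 0.3], [-0.1, 0, 0.3], [-0.1, 0, 0.3], [-0.1, 0, 0.3], [-0.1, 0, -2], [-0.1, 0, -5], [-0.1, 0, -9]]' --jaw '[20, 20, 60, 80, 100, 100, 100, 100]'

```text
time_s: 11.45
eef_pos: [0.6488, 0.1387, 0.1089]
eef_rot: [-0.0, -0.015, 1.0, -0.0]
wrist_force: [0.7, -0.9, -0.1]
opening: 0.999
grasp_force: 0.0
```

```bash
python3 g.py .436,.309,.06,-3 .436,.309,-.005,-3
```

```text
t 11.45 pos [0.6488 0.1387 0.1089] open 0.999 gf 0.0 F [ 0.7 -0.9 -0.1]
dr [-0.  -0.   0.8] xyz [20.74 17.68  4.9 ]
dr [-0.  -0.   0.8] xyz [20.74 17.68 11.4 ]
```

Call:
send_rows --dr '[[0, 0, 0], [0, 0, 0.2], [0, 0, 0.4], [0, 0, 0.6], [0, 0, 0.8], [0, 0, 0.8], [0, 0, 0.8], [0, 0, 0.8]]' --xyz '[[2.5, 2.1, 0], [6.5, 5.5, 0], [11, 9.4, 0], [15.5, 13.2, 0], [19, 16.2, 2], [20.7, 17.7, 4], [20.7, 17.7, 6], [20.7, 17.7, 7.4]]' --jaw '[100, 100, 100, 100, 100, 100, 100, 100]'

```text
time_s: 12.45
eef_pos: [0.437, 0.3098, 0.0338]
eef_rot: [0.001, 0.026, 1.0, 0.0]
wrist_force: [-0.6, 0.1, 0.6]
opening: 1.002
grasp_force: 0.0
```

Call:
send_rows --dr '[[0, 0, 0], [0, 0, 0], [0, 0, 0], [0, 0, 0], [0, 0, 0], [0, 0, 0], [0, 0, 0], [0, 0, 0]]' --xyz '[[0, 0, 1], [0, 0, 2], [0, 0, 3], [0, 0, 4], [0, 0, 4.6], [0, 0, 4.6], [0, 0, 4.6], [0, 0, 4.6]]' --jaw '[100, 100, 100, 100, 100, 80, 60, 50]'

```text
time_s: 13.45
eef_pos: [0.4368, 0.3093, -0.0127]
eef_rot: [0.0, 0.026, 1.0, 0.0]
wrist_force: [-0.3, 0.7, -1.2]
opening: 0.744
grasp_force: 65.6
```

Run:
```python
from h import *
from g import plan
plan()
im=ctrl.camera("top");cv2.imwrite("pics/top5.png",im[...,::-1])
```

```text
t 13.45 pos [ 0.4368  0.3093 -0.0127] open 0.744 gf 65.6 F [-0.3  0.7 -1.2]
```

```bash
python3 g.py .6493,.1390,.02,1.74
```

```text
t 13.5 pos [ 0.4369  0.3093 -0.0127] open 0.741 gf 65.6 F [ 0.6  1.1 -1.6]
dr [ 0.    0.   -0.79] xyz [-22.11 -15.89  -3.26]
```

Call:
send_rows --dr '[[0, 0, 0], [0, 0, 0], [0, 0, 0], [0, 0, 0], [0, 0, 0], [0, 0, 0], [0, 0, 0], [0, 0, 0]]' --xyz '[[0, 0, -1], [0, 0, -2.5], [0, 0, -4.5], [0, 0, -6.5], [0, 0, -8.5], [0, 0, -10.5], [0, 0, -11.7], [0, 0, -12]]' --jaw '[50, 50, 50, 50, 50, 50, 50, 50]'

```text
time_s: 14.5
eef_pos: [0.4373, 0.3095, 0.1084]
eef_rot: [0.001, 0.026, 1.0, 0.0]
wrist_force: [0.8, 0.9, -2.6]
opening: 0.745
grasp_force: 65.9
```

Call:
send_rows --dr '[[0, 0, 0], [0, 0, -0.1], [0, 0, -0.25], [0, 0, -0.4], [0, 0, -0.6], [0, 0, -0.75], [0, 0, -0.79], [0, 0, -0.79]]' --xyz '[[-2, -1.4, 0], [-5.5, -4, 0], [-9.5, -6.8, 0], [-13.5, -9.7, 0], [-17.5, -12.6, 0], [-20.5, -14.7, 0], [-22.1, -15.9, 0], [-22.1, -15.9, 0]]' --jaw '[50, 50, 50, 50, 50, 50, 50, 50]'

```text
time_s: 15.5
eef_pos: [0.649, 0.1381, 0.1063]
eef_rot: [-0.001, -0.014, 1.0, 0.0]
wrist_force: [-0.6, 0.7, -2.3]
opening: 0.742
grasp_force: 65.9
```

```bash
python3 g.py .6488,.1388,.02,1.74
```

```text
t 15.5 pos [0.649  0.1381 0.1063] open 0.742 gf 65.9 F [-0.6  0.7 -2.3]
dr [ 0.   -0.01 -0.02] xyz [0.01 0.07 8.63]
```

Call:
send_rows --dr '[[0, 0, 0], [0, 0, 0], [0, 0, 0], [0, 0, 0], [0, 0, 0], [0, 0, 0], [0, 0, 0], [0, 0, 0]]' --xyz '[[0, 0, 1.5], [0, 0.05, 3], [0, 0.05, 4.5], [0, 0.05, 6], [0, 0.05, 7.2], [0, 0.05, 8.1], [0, 0.05, 8.5], [0, 0.05, 8.6]]' --jaw '[50, 50, 50, 50, 50, 50, 50, 50]'

```text
time_s: 16.5
eef_pos: [0.6491, 0.1392, 0.0211]
eef_rot: [0.0, -0.015, 1.0, 0.0]
wrist_force: [0.6, -0.3, -3.0]
opening: 0.745
grasp_force: 65.9
```

Call:
send_rows --dr '[[0, 0, 0], [0, 0, 0], [0, 0, 0], [0, 0, 0], [0, 0, 0], [0, 0, 0], [0, 0, 0], [0, 0, 0]]' --xyz '[[0, 0, 0.1], [0, 0, 0.2], [0, 0, 0.2], [0, 0, 0.2], [0, 0, 0.2], [0, 0, 0.2], [0, 0, 0.2], [0, 0, 0.2]]' --jaw '[50, 50, 50, 50, 50, 50, 50, 50]'

```text
time_s: 17.5
eef_pos: [0.6492, 0.1393, 0.0193]
eef_rot: [0.0, -0.015, 1.0, -0.0]
wrist_force: [0.0, -0.1, -1.0]
opening: 0.742
grasp_force: 65.9
```

Run:
```python
from h import *
from g import plan
plan()
im=ctrl.camera("side");cv2.imwrite("pics/side6.png",im[...,::-1])
cv2.imwrite("pics/c6.png",cv2.resize(im[140:220,240:340,::-1],None,fx=5,fy=5,interpolation=2))
```

```text
t 17.5 pos [0.6492 0.1393 0.0193] open 0.742 gf 65.9 F [ 0.  -0.1 -1. ]
```

View pics/c6.png

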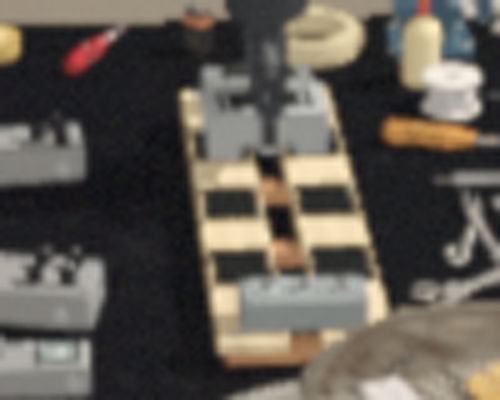

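The riser stands over the supply on the left place, upright, at about (265, 110) in the crop. I'll release it and go to the two-switch pedal.

Call:
send_rows --dr '[[0, 0, 0], [0, 0, 0], [0, 0, 0], [0, 0, 0], [0, 0, 0], [0, 0, 0], [0, 0, 0], [0, 0, 0]]' --xyz '[[0, 0, 0], [0, 0, 0], [0, 0, 0], [0, 0, 0], [0, 0, -2], [0, 0, -5], [0, 0, -8], [0, 0, -10]]' --jaw '[80, 90, 100, 100, 100, 100, 100, 100]'

```text
time_s: 18.55
eef_pos: [0.6502, 0.1393, 0.1224]
eef_rot: [0.002, -0.015, 1.0, 0.0]
wrist_force: [0.1, -0.6, -0.8]
opening: 0.999
grasp_force: 0.0
```

```bash
python3 g.py .436,-.115,.05,-10.5
```

```text
t 18.55 pos [0.6502 0.1393 0.1224] open 0.999 gf 0.0 F [ 0.1 -0.6 -0.8]
dr [0.   0.03 2.04] xyz [ 22.19 -24.78   7.16]
```

Call:
send_rows --dr '[[0, 0, 0], [0, 0, 0.3], [0, 0, 0.7], [0, 0, 1.1], [0, 0, 1.5], [0, 0, 1.9], [0, 0, 2.04], [0, 0, 2.04]]' --xyz '[[2, -2.2, 0], [6, -6.7, 0], [10, -11.2, 0], [14, -15.6, 0], [18, -20, 0], [21, -23.4, 0], [22.1, -24.8, 2], [22.1, -24.8, 5]]' --jaw '[100, 100, 100, 100, 100, 100, 100, 100]'

```text
time_s: 19.55
eef_pos: [0.436, -0.1171, 0.0703]
eef_rot: [0.002, 0.093, 0.996, -0.001]
wrist_force: [0.5, 0.5, -0.8]
opening: 1.002
grasp_force: 0.0
```

Run:
```python
from g import *
plan((.436,-.115,-.01,-10.5))
im={n:ctrl.camera(n) for n in C}
for n in C: cv2.imwrite(f"pics/{n}7.png",im[n][...,::-1])
f=lambda i:cv2.resize(i[...,::-1],(390,390),interpolation=2)
cv2.imwrite("pics/c7.png",np.hstack([f(im["top"][140:210,140:210]),f(im["side"][165:225,215:275])]))
print(proj("top",box(.649,.139,np.radians(1.74),.112,.064,.032,.076)[4:]))
```

```text
t 19.55 pos [ 0.436  -0.1171  0.0703] open 1.002 gf 0.0 F [ 0.5  0.5 -0.8]
dr [-0.01  0.04 -0.03] xyz [0.07 0.22 8.03]
[[170.44061154 160.43539395]
 [189.98646099 160.46717578]
 [169.31366603 194.16773826]
 [189.06208992 194.17841363]]
```

View pics/c7.png

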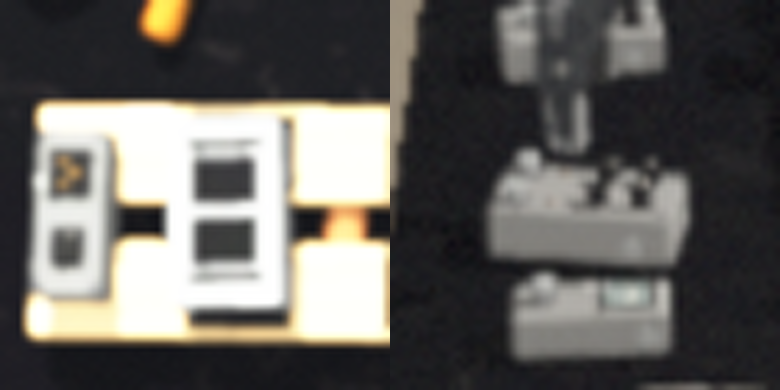

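Riser top sits at top-image u 170–190, v 160.5–195, matching the prediction. Next I'll lower onto the two-switch pedal.

Call:
send_rows --dr '[[0, 0, 0], [0, 0, 0], [0, 0, 0], [0, 0, 0], [0, 0, 0], [0, 0, 0], [0, 0, 0], [0, 0, 0]]' --xyz '[[0, 0.2, 1.5], [0, 0.2, 3], [0, 0.2, 4.5], [0, 0.2, 6], [0, 0.2, 7.2], [0, 0.2, 8], [0, 0.2, 8], [0, 0.2, 8]]' --jaw '[100, 100, 100, 100, 100, 100, 80, 60]'

```text
time_s: 20.65
eef_pos: [0.4362, -0.1134, -0.0105]
eef_rot: [0.0, 0.092, 0.996, -0.0]
wrist_force: [-0.1, 0.2, -3.2]
opening: 0.719
grasp_force: 65.6
```

Call:
send_rows --dr '[[0, 0, 0], [0, 0, 0], [0, 0, 0], [0, 0, 0], [0, 0, 0], [0, 0, 0], [0, 0, 0], [0, 0, 0]]' --xyz '[[0, 0, 0], [0, 0, 0], [0, 0, 0], [0, 0, 0], [0, 0, 0], [0, 0, 0], [0, 0, 0], [0, 0, 0]]' --jaw '[50, 50, 50, 50, 50, 50, 50, 50]'

```text
time_s: 21.65
eef_pos: [0.4361, -0.1134, -0.0107]
eef_rot: [0.0, 0.092, 0.996, -0.0]
wrist_force: [-0.7, 0.6, 5.4]
opening: 0.717
grasp_force: 66.1
```

```bash
python3 g.py .6492,.1393,.12,1.74 .6492,.1393,.068,1.74
```

```text
t 21.65 pos [ 0.4361 -0.1134 -0.0107] open 0.717 gf 66.1 F [-0.7  0.6  5.4]
dr [-0.    0.   -2.04] xyz [-16.34  28.73 -13.07]
dr [-0.    0.   -2.04] xyz [-16.34  28.73  -7.87]
```

Call:
send_rows --dr '[[0, 0, 0], [0, 0, 0], [0, 0, 0], [0, 0, 0], [0, 0, 0], [0, 0, -0.1], [0, 0, -0.2], [0, 0, -0.4]]' --xyz '[[0, 0, -1], [0, 0, -2.5], [0, 0, -4.5], [0, 0, -6.8], [-0.4, 0.8, -9.2], [-1.3, 2.3, -11.6], [-2.6, 4.6, -13.2], [-4.3, 7.5, -14]]' --jaw '[50, 50, 50, 50, 50, 50, 50, 50]'

```text
time_s: 22.65
eef_pos: [0.4926, -0.0471, 0.1311]
eef_rot: [0.001, 0.071, 0.997, -0.0]
wrist_force: [1.1, -0.0, -3.5]
opening: 0.716
grasp_force: 66.3
```

```bash
python3 g.py .6492,.1393,.13,1.74
```

```text
t 22.65 pos [ 0.4926 -0.0471  0.1311] open 0.716 gf 66.3 F [ 1.1 -0.  -3.5]
dr [-0.01  0.02 -1.65] xyz [-12.86  20.67   0.12]
```

Call:
send_rows --dr '[[0, 0, -0.2], [0, 0, -0.5], [0, 0, -0.8], [0, 0, -1.1], [0, 0, -1.4], [0, 0, -1.6], [0, 0, -1.64], [0, 0, -1.64]]' --xyz '[[-2.2, 3.5, 0], [-4.6, 7.3, 0], [-7, 11.1, 0], [-9.2, 14.7, 0], [-11, 17.6, 0], [-12.2, 19.5, 0], [-12.7, 20.4, 0], [-12.7, 20.4, 0]]' --jaw '[50, 50, 50, 50, 50, 50, 50, 50]'

```text
time_s: 23.65
eef_pos: [0.646, 0.1368, 0.1291]
eef_rot: [-0.0, -0.015, 1.0, -0.0]
wrist_force: [-0.6, 0.1, -2.9]
opening: 0.717
grasp_force: 66.2
```

```bash
python3 g.py .6492,.1393,.068,1.74
```

```text
t 23.65 pos [0.646  0.1368 0.1291] open 0.717 gf 66.2 F [-0.6  0.1 -2.9]
dr [-0.   -0.01 -0.  ] xyz [-0.33  0.24  6.11]
```

Call:
send_rows --dr '[[0, 0, 0], [0, 0, 0], [0, 0, 0], [0, 0, 0], [0, 0, 0], [0, 0, 0], [0, 0, 0], [0, 0, 0]]' --xyz '[[-0.2, 0.1, 1], [-0.3, 0.2, 2.2], [-0.3, 0.2, 3.4], [-0.3, 0.2, 4.5], [-0.3, 0.2, 5.3], [-0.3, 0.2, 5.8], [-0.3, 0.2, 6.0], [-0.3, 0.2, 6.1]]' --jaw '[50, 50, 50, 50, 50, 50, 50, 50]'

```text
time_s: 24.65
eef_pos: [0.6496, 0.1388, 0.0684]
eef_rot: [0.0, -0.015, 1.0, 0.0]
wrist_force: [-0.3, -0.5, -2.7]
opening: 0.716
grasp_force: 66.2
```

Call:
send_rows --dr '[[0, 0, 0], [0, 0, 0], [0, 0, 0], [0, 0, 0], [0, 0, 0], [0, 0, 0], [0, 0, 0], [0, 0, 0]]' --xyz '[[0, 0, 0.1], [0, 0, 0.2], [0, 0, 0.25], [0, 0, 0.25], [0, 0, 0.25], [0, 0, 0.25], [0, 0, 0.25], [0, 0, 0.25]]' --jaw '[50, 50, 50, 50, 50, 50, 50, 50]'

```text
time_s: 25.65
eef_pos: [0.6493, 0.1387, 0.0656]
eef_rot: [-0.0, -0.015, 1.0, -0.0]
wrist_force: [-0.6, -0.0, -3.8]
opening: 0.714
grasp_force: 66.2
```

Call:
send_rows --dr '[[0, 0, 0], [0, 0, 0], [0, 0, 0], [0, 0, 0], [0, 0, 0], [0, 0, 0], [0, 0, 0], [0, 0, 0]]' --xyz '[[0, 0, 0.1], [0, 0, 0.1], [0, 0, 0.1], [0, 0, 0.1], [0, 0, 0.1], [0, 0, -2], [0, 0, -5], [0, 0, -8]]' --jaw '[50, 50, 75, 85, 100, 100, 100, 100]'

```text
time_s: 26.65
eef_pos: [0.6498, 0.1387, 0.1481]
eef_rot: [0.001, -0.015, 1.0, 0.0]
wrist_force: [0.1, -0.1, 0.0]
opening: 1.0
grasp_force: 0.0
```

```bash
python3 g.py .4259,.156,.05,5.5
```

```text
t 26.65 pos [0.6498 0.1387 0.1481] open 1.0 gf 0.0 F [ 0.1 -0.1  0. ]
dr [-0.    0.01 -0.63] xyz [22.34  2.39  9.78]
```

Call:
send_rows --dr '[[0, 0, 0], [0, 0, -0.2], [0, 0, -0.4], [0, 0, -0.6], [0, 0, -0.63], [0, 0, -0.63], [0, 0, -0.63], [0, 0, -0.63]]' --xyz '[[3, 0.3, 0], [8, 0.9, 0], [13, 1.4, 0], [18, 1.9, 1], [21.5, 2.3, 3], [22.3, 2.4, 6], [22.3, 2.4, 8.5], [22.3, 2.4, 10]]' --jaw '[100, 100, 100, 100, 100, 100, 100, 100]'

```text
time_s: 27.65
eef_pos: [0.4261, 0.1562, 0.0459]
eef_rot: [0.001, -0.048, 0.999, 0.0]
wrist_force: [1.0, 0.3, -0.4]
opening: 1.002
grasp_force: 0.0
```

Run:
```python
from g import *
plan((.4259,.156,-.01,5.5))
im={n:ctrl.camera(n) for n in C}
for n in C: cv2.imwrite(f"pics/{n}8.png",im[n][...,::-1])
f=lambda i:cv2.resize(i[...,::-1],(390,390),interpolation=2)
cv2.imwrite("pics/c8.png",np.hstack([f(im["top"][140:210,140:210]),f(im["side"][130:200,230:300])]))
print(proj("top",box(.649,.139,np.radians(1.74),.118,.062,.076,.114)[4:]))
```

```text
t 27.65 pos [0.4261 0.1562 0.0459] open 1.002 gf 0.0 F [ 1.   0.3 -0.4]
dr [ 0.    0.01 -0.  ] xyz [ 0.03 -0.02  5.59]
[[167.53997016 156.71047482]
 [187.03720477 156.74451135]
 [166.28390081 193.29190432]
 [186.00054503 193.30311706]]
```

View pics/c8.png

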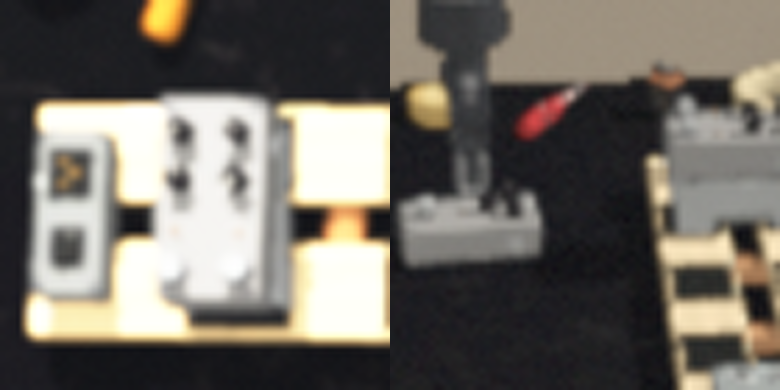

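The two-switch pedal sits on the riser within about 1 px of prediction. Next is the three-knob pedal.

Call:
send_rows --dr '[[0, 0, 0], [0, 0, 0], [0, 0, 0], [0, 0, 0], [0, 0, 0], [0, 0, 0], [0, 0, 0], [0, 0, 0]]' --xyz '[[0, 0, 1.5], [0, 0, 3], [0, 0, 4.5], [0, 0, 5.5], [0, 0, 5.5], [0, 0, 5.5], [0, 0, 5.5], [0, 0, 5.5]]' --jaw '[100, 100, 100, 100, 100, 80, 60, 50]'

```text
time_s: 28.75
eef_pos: [0.4265, 0.1562, -0.0085]
eef_rot: [0.001, -0.048, 0.999, 0.0]
wrist_force: [-1.3, -0.1, 5.3]
opening: 0.688
grasp_force: 65.1
```

Call:
send_rows --dr '[[0, 0, 0], [0, 0, 0], [0, 0, 0], [0, 0, 0], [0, 0, 0], [0, 0, 0], [0, 0, 0], [0, 0, 0]]' --xyz '[[0, 0, 0], [0, 0, 0], [0, 0, 0], [0, 0, 0], [0, 0, -1], [0, 0, -3], [0, 0, -5], [0, 0, -7]]' --jaw '[50, 50, 50, 50, 50, 50, 50, 50]'

```text
time_s: 29.75
eef_pos: [0.4253, 0.1561, 0.0614]
eef_rot: [-0.0, -0.048, 0.999, 0.0]
wrist_force: [0.1, -0.3, -3.5]
opening: 0.69
grasp_force: 65.2
```

```bash
python3 g.py .6530,.0193,.10,1.74 .6530,.0193,.024,1.74
```

```text
t 29.75 pos [0.4253 0.1561 0.0614] open 0.69 gf 65.2 F [ 0.1 -0.3 -3.5]
dr [ 0.   -0.    0.62] xyz [-21.35 -15.79  -3.86]
dr [ 0.   -0.    0.62] xyz [-21.36 -15.79   3.74]
```

Call:
send_rows --dr '[[0, 0, 0], [0, 0, 0.1], [0, 0, 0.2], [0, 0, 0.3], [0, 0, 0.4], [0, 0, 0.5], [0, 0, 0.6], [0, 0, 0.62]]' --xyz '[[0, -1.5, -1], [0, -4.5, -2.5], [0, -8, -4], [0, -11.5, -4.5], [-1.5, -14.3, -4.5], [-4, -15.7, -4.5], [-8, -15.8, -4.5], [-12, -15.8, -4.5]]' --jaw '[50, 50, 50, 50, 50, 50, 50, 50]'

```text
time_s: 30.75
eef_pos: [0.5608, 0.0088, 0.1052]
eef_rot: [-0.001, -0.015, 1.0, -0.0]
wrist_force: [0.4, -0.3, -2.5]
opening: 0.688
grasp_force: 65.4
```

```bash
python3 g.py .6530,.0193,.10,1.74 .6530,.0193,.025,1.74
```

```text
t 30.75 pos [0.5608 0.0088 0.1052] open 0.688 gf 65.4 F [ 0.4 -0.3 -2.5]
dr [-0.   -0.01 -0.01] xyz [-9.25  0.78  0.51]
dr [-0.   -0.01 -0.01] xyz [-9.26  0.78  8.01]
```

Call:
send_rows --dr '[[0, 0, 0], [0, 0, 0], [0, 0, 0], [0, 0, 0], [0, 0, 0], [0, 0, 0], [0, 0, 0], [0, 0, 0]]' --xyz '[[-3, 0.4, 0], [-6, 0.8, 0], [-8.3, 0.8, 0.5], [-9.2, 0.8, 2], [-9.2, 0.8, 4], [-9.2, 0.8, 6], [-9.2, 0.8, 7.5], [-9.2, 0.8, 8]]' --jaw '[50, 50, 50, 50, 50, 50, 50, 50]'

```text
time_s: 31.75
eef_pos: [0.6506, 0.0213, 0.0238]
eef_rot: [-0.001, -0.015, 1.0, 0.0]
wrist_force: [-0.9, 0.4, -2.4]
opening: 0.689
grasp_force: 65.4
```

Call:
send_rows --dr '[[0, 0, 0], [0, 0, 0], [0, 0, 0], [0, 0, 0], [0, 0, 0], [0, 0, 0], [0, 0, 0], [0, 0, 0]]' --xyz '[[0, 0, 0.1], [0, 0, 0.2], [0, 0, 0.2], [0, 0, 0.2], [0, 0, 0.2], [0, 0, 0.2], [0, 0, 0.2], [0, 0, 0.2]]' --jaw '[50, 50, 50, 50, 50, 50, 50, 50]'

```text
time_s: 32.75
eef_pos: [0.652, 0.0211, 0.0236]
eef_rot: [-0.0, -0.015, 1.0, 0.0]
wrist_force: [0.1, 0.4, -2.9]
opening: 0.693
grasp_force: 65.5
```

Call:
send_rows --dr '[[0, 0, 0], [0, 0, 0], [0, 0, 0], [0, 0, 0], [0, 0, 0], [0, 0, 0], [0, 0, 0], [0, 0, 0]]' --xyz '[[-0.1, -0.15, 0.05], [-0.1, -0.15, 0.15], [-0.1, -0.15, 0.15], [-0.1, -0.15, 0.15], [-0.1, -0.15, 0.15], [-0.1, -0.15, -2], [-0.1, -0.15, -5], [-0.1, -0.15, -9]]' --jaw '[50, 50, 75, 85, 100, 100, 100, 100]'

```text
time_s: 33.75
eef_pos: [0.6527, 0.0196, 0.1152]
eef_rot: [-0.0, -0.015, 1.0, 0.0]
wrist_force: [0.4, 0.0, -0.0]
opening: 1.004
grasp_force: 0.0
```

```bash
python3 g.py .4384,-.2402,.045,1.7
```

```text
t 33.75 pos [0.6527 0.0196 0.1152] open 1.004 gf 0.0 F [ 0.4  0.  -0. ]
dr [ 0.   -0.01  0.01] xyz [ 22.22 -25.31   7.03]
```

```bash
python3 -c "
from h import *
w=unproj('top',[(286.5,235.5+.0),(301.5,235.5),(293.6,245.9),(286.5,231.6),(287,260.4)],.032);print(w.round(4))"
```

```text
[[ 0.4713 -0.2161  0.032 ]
 [ 0.4728 -0.2661  0.032 ]
 [ 0.4375 -0.2406  0.032 ]
 [ 0.4843 -0.2157  0.032 ]
 [ 0.3891 -0.22    0.032 ]]
```

Call:
send_rows --dr '[[0, 0, 0], [0, 0, 0], [0, 0, 0], [0, 0, 0], [0, 0, 0], [0, 0, 0], [0, 0, 0], [0, 0, 0]]' --xyz '[[2, -2.3, 0], [6, -6.8, 0], [10, -11.4, 0], [14, -16, 0], [18, -20.5, 0], [21, -24, 0], [22.2, -25.3, 2], [22.2, -25.3, 5]]' --jaw '[100, 100, 100, 100, 100, 100, 100, 100]'

```text
time_s: 34.75
eef_pos: [0.4396, -0.2429, 0.0658]
eef_rot: [0.002, -0.014, 1.0, -0.002]
wrist_force: [0.2, 0.8, -0.1]
opening: 0.999
grasp_force: 0.0
```

```bash
python3 g.py .437,-.2402,-.014,1.7
```

```text
t 34.75 pos [ 0.4396 -0.2429  0.0658] open 0.999 gf 0.0 F [ 0.2  0.8 -0.1]
dr [-0.04  0.04 -0.01] xyz [0.28 0.31 7.98]
```

Call:
send_rows --dr '[[0, 0, 0], [0, 0, 0], [0, 0, 0], [0, 0, 0], [0, 0, 0], [0, 0, 0], [0, 0, 0], [0, 0, 0]]' --xyz '[[0.1, 0.2, 2], [0.1, 0.2, 4], [0.1, 0.2, 6], [0.1, 0.2, 7.4], [0.1, 0.2, 7.7], [0.1, 0.2, 7.7], [0.1, 0.2, 7.7], [0.1, 0.2, 7.7]]' --jaw '[100, 100, 100, 100, 90, 70, 50, 30]'

```text
time_s: 35.75
eef_pos: [0.4386, -0.2388, -0.0123]
eef_rot: [0.001, -0.015, 1.0, -0.001]
wrist_force: [-0.4, 0.6, 5.7]
opening: 0.482
grasp_force: 60.7
```

Call:
send_rows --dr '[[0, 0, 0], [0, 0, 0], [0, 0, 0], [0, 0, 0], [0, 0, 0], [0, 0, 0], [0, 0, 0], [0, 0, 0]]' --xyz '[[0, 0, 0], [0, 0, 0], [0, 0, 0], [0, 0, 0], [0, 0, 0], [0, 0, 0], [0, 0, 0], [0, 0, 0]]' --jaw '[30, 30, 30, 30, 30, 30, 30, 30]'

```text
time_s: 36.75
eef_pos: [0.4386, -0.2388, -0.0123]
eef_rot: [0.001, -0.015, 1.0, -0.001]
wrist_force: [-0.2, 0.9, 5.7]
opening: 0.481
grasp_force: 60.8
```

```bash
python3 g.py .6565,-.1003,.08,1.74 .6565,-.1003,.021,1.74
```

```text
t 36.75 pos [ 0.4386 -0.2388 -0.0123] open 0.481 gf 60.8 F [-0.2  0.9  5.7]
dr [-0.01  0.01  0.01] xyz [-22.22  13.16  -9.22]
dr [-0.01  0.01  0.01] xyz [-22.21  13.17  -3.32]
```

Call:
send_rows --dr '[[0, 0, 0], [0, 0, 0], [0, 0, 0], [0, 0, 0], [0, 0, 0], [0, 0, 0], [0, 0, 0], [0, 0, 0]]' --xyz '[[0, 0, -1], [0, 0, -3], [0, 0, -6], [0, 1, -9], [-1.5, 3.5, -11], [-4.5, 7, -11.5], [-8, 10.5, -11.5], [-11.5, 12.8, -11.5]]' --jaw '[30, 30, 30, 30, 30, 30, 30, 30]'

```text
time_s: 37.75
eef_pos: [0.5494, -0.1048, 0.1021]
eef_rot: [-0.0, -0.016, 1.0, 0.0]
wrist_force: [0.5, -0.3, -1.6]
opening: 0.482
grasp_force: 61.0
```

Call:
send_rows --dr '[[0, 0, 0], [0, 0, 0], [0, 0, 0], [0, 0, 0], [0, 0, 0], [0, 0, 0], [0, 0, 0], [0, 0, 0]]' --xyz '[[-3, 0.2, 0], [-6.2, 0.3, 0], [-9, 0.3, 0], [-10.5, 0.3, 0], [-10.7, 0.3, 2], [-10.7, 0.3, 4], [-10.7, 0.3, 5], [-10.7, 0.3, 5]]' --jaw '[30, 30, 30, 30, 30, 30, 30, 30]'

```text
time_s: 38.75
eef_pos: [0.6541, -0.1, 0.0497]
eef_rot: [-0.002, -0.015, 1.0, 0.001]
wrist_force: [0.7, -0.0, -2.0]
opening: 0.479
grasp_force: 61.1
```

```bash
python3 g.py .6565,-.1003,.022,1.74
```

```text
t 38.75 pos [ 0.6541 -0.1     0.0497] open 0.479 gf 61.1 F [ 0.7 -0.  -2. ]
dr [ 0.01 -0.03  0.  ] xyz [-0.25 -0.04  2.77]
```

Call:
send_rows --dr '[[0, 0, 0], [0, 0, 0], [0, 0, 0], [0, 0, 0], [0, 0, 0], [0, 0, 0], [0, 0, 0], [0, 0, 0]]' --xyz '[[-0.1, 0, 0.8], [-0.1, 0, 1.6], [-0.1, 0, 2.3], [-0.1, 0, 2.6], [-0.1, 0, 2.7], [-0.1, 0, 2.8], [-0.1, 0, 2.8], [-0.1, 0, 2.8]]' --jaw '[30, 30, 30, 30, 30, 30, 30, 30]'

```text
time_s: 39.75
eef_pos: [0.6569, -0.1004, 0.0238]
eef_rot: [0.0, -0.015, 1.0, -0.0]
wrist_force: [0.4, 0.9, -1.8]
opening: 0.481
grasp_force: 61.1
```

```bash
python3 g.py .6565,-.1003,.0195,1.74
```

```text
t 39.75 pos [ 0.6569 -0.1004  0.0238] open 0.481 gf 61.1 F [ 0.4  0.9 -1.8]
dr [-0.    0.    0.01] xyz [0.04 0.01 0.43]
```

Call:
send_rows --dr '[[0, 0, 0], [0, 0, 0], [0, 0, 0], [0, 0, 0], [0, 0, 0], [0, 0, 0], [0, 0, 0], [0, 0, 0]]' --xyz '[[0, 0, 0.2], [0, 0, 0.35], [0, 0, 0.43], [0, 0, 0.43], [0, 0, 0.43], [0, 0, 0.43], [0, 0, -1.5], [0, 0, -4]]' --jaw '[30, 30, 30, 30, 65, 80, 90, 90]'

```text
time_s: 40.75
eef_pos: [0.6566, -0.1003, 0.0646]
eef_rot: [-0.0, -0.015, 1.0, 0.0]
wrist_force: [0.1, -0.2, -0.5]
opening: 0.902
grasp_force: 0.0
```

Call:
send_rows --dr '[[0, 0, 0], [0, 0, 0], [0, 0, 0], [0, 0, 0], [0, 0, 0], [0, 0, 0], [0, 0, 0], [0, 0, 0]]' --xyz '[[0, 0, -4], [0, 0, -8], [2, 0, -11], [6, 0, -12], [11, 0, -12], [16, -3, -12], [20, -7, -12], [23, -10, -12]]' --jaw '[90, 90, 90, 90, 90, 90, 90, 90]'

```text
time_s: 41.75
eef_pos: [0.4289, -0.2087, 0.1853]
eef_rot: [0.001, -0.015, 1.0, -0.001]
wrist_force: [0.8, -0.7, 0.2]
opening: 0.9
grasp_force: 0.0
```

Run:
```python
from g import *
plan()
im={n:ctrl.camera(n) for n in C}
for n in C: cv2.imwrite(f"pics/{n}9.png",im[n][...,::-1])
a=cv2.resize(im["top"][150:210,140:300,::-1],None,fx=5,fy=5,interpolation=2)
b=cv2.resize(im["side"][140:220,220:380,::-1],(600,300),interpolation=2)
cv2.imwrite("pics/c9.png",np.vstack([a,np.pad(b,((0,0),(0,200),(0,0)))]))
for k,x,y,L,W,z0,h in(("tuner",.6565,-.1004,.094,.042,.032,.032),("drive",.6532,.0193,.112,.06,.032,.034),("echo",.6493,.1391,.118,.062,.076,.038)):
    q=(proj("top",box(x,y,np.radians(1.74),L,W,z0,z0+h)[4:])-[140,150]+.5)*5;print(k,q.round(0).tolist())
```

```text
t 41.75 pos [ 0.4289 -0.2087  0.1853] open 0.9 gf 0.0 F [ 0.8 -0.7  0.2]
tuner [[538.0, 72.0], [601.0, 73.0], [536.0, 212.0], [600.0, 212.0]]
drive [[343.0, 58.0], [434.0, 58.0], [340.0, 225.0], [431.0, 225.0]]
echo [[140.0, 36.0], [238.0, 36.0], [134.0, 218.0], [232.0, 219.0]]
```

View pics/c9.png

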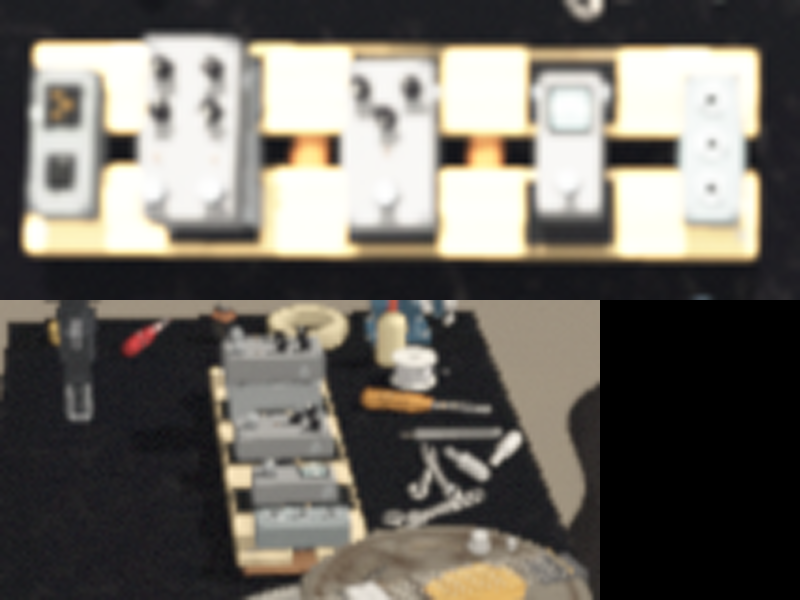

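The tuner, drive and echo tops all sit within about 5 crop pixels (about 3 mm) of target, upright and square. The arm is clear, so I'm handing in.

```bash
python3 -c "
from bench import ctrl
print(ctrl.hand_in())"
```

```text
the job is handed in; nothing more can be done
None
```

The pedal board is laid out and handed in at about 42 s of the 125 s. The tuner is by the jack box, the three-knob pedal in the middle, and the supply by the mains inlet with the riser over it and the two-switch pedal on top. The last pictures put all three pedals within about 3 mm of target, but the supply can't be seen under the riser, so its place rests on the arm's position at release, and the hand-in gave no verdict.

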